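# Pack the measurement kit tray

### The job

Pack the radio measurement kit into the black tray: put the splitter with three connectors in the oblong pocket, the finned attenuator in the square pocket, the thick power sensor in the large round pocket and the thin terminator in the small round pocket, each upright and fully down on its pocket's floor, set down and not dropped. The box with only two connectors and the square block without fins belong to the bench: leave them standing where they are.

Things in the scene. Friction and masses are not known exactly. Their poses are not given: they have to be found in the camera images.
- splitter_mid (a point): Splitter: silver box 64 (x) x 32 (y) x 44 mm tall with three upright brass connectors, 12 mm tall, 13 mm thick, in a row along x on top (at the middle and 21 mm to either side).  Point: on its centre line, 22 mm above its underside; z up. Loose, upright on a 2 mm mat. About 0.18 kg. Grip across y, 32 mm wide. Grip its upper part, so the fingers clear the pocket's rim.
- attenuator_mid (a point): Finned attenuator: square silver block 46 x 46 x 50 mm tall, its upper 28 mm five upright fins along x (grooves seen from above); a brass connector sticks 10 mm out of each x face, 28 mm up. Point: on its centre line, 25 mm above its underside; z up. Loose, upright on a 2 mm mat. About 0.2 kg. Grip across y, 46 mm wide. Grip its upper part, so the fingers clear the pocket's rim.
- power_sensor_mid (a point): Power sensor: thick round silver can, 46 mm diameter, body 50 mm tall, standing upright, with one brass connector 13 to 17 mm thick standing 12 mm up from the middle of its top. Point: on its centre line, 25 mm above its underside; z up. Loose, upright on a 2 mm mat. About 0.2 kg. Grip across any diameter. Grip its upper part, so the fingers clear the pocket's rim.
- terminator_mid (a point): Terminator: thin round silver cylinder, 26 mm diameter, 50 mm tall in all, standing upright, its top 6 mm a 20 mm brass cap. Point: on its centre line, 25 mm above its underside; z up. Loose, upright on a 2 mm mat. About 0.08 kg. Grip across any diameter. Grip its upper part, so the fingers clear the pocket's rim.
- two_port_box_mid (a point): Look-alike that stays: silver box 64 (x) x 32 (y) x 44 mm tall with only two upright brass connectors, 12 mm tall, 13 mm thick, in a row along x on top (21 mm to either side of the middle, none in the middle).  Point: on its centre line, 22 mm above its underside; z up. Loose, upright on a 2 mm mat. 
- plain_block_mid (a point): Look-alike that stays: square silver block 46 x 46 x 50 mm tall with a plain flat top, no fins, and a brass connector sticking 10 mm out of each of its two x faces, 28 mm up. Point: on its centre line, 25 mm above its underside; z up. Loose, upright on a 2 mm mat. 
- pocket_oblong_floor (a point): Oblong pocket, 86 (x) x 48 (y) mm, 7 mm deep, in a grey tile 104 mm square; dark floor 8 mm, rim 15 mm above the bench. One of four tiles, 2 by 2 at 106 mm pitch in a low black tray 226 mm square; all fixed, but which tile is where varies. Point: centre of the pocket's floor; x, y along the tile's edges, z up.
- pocket_square_floor (a point): Square pocket, 62 x 62 mm, 7 mm deep, in a grey tile 104 mm square; dark floor 8 mm, rim 15 mm above the bench. One of four tiles, 2 by 2 at 106 mm pitch in a low black tray 226 mm square; all fixed, but which tile is where varies. Point: centre of the pocket's floor; x, y along the tile's edges, z up.
- pocket_big_round_floor (a point): Large round pocket, 62 mm diameter, 7 mm deep, in a grey tile 104 mm square; dark floor 8 mm, rim 15 mm above the bench. One of four tiles, 2 by 2 at 106 mm pitch in a low black tray 226 mm square; all fixed, but which tile is where varies. Point: centre of the pocket's floor; x, y along the tile's edges, z up.
- pocket_small_round_floor (a point): Small round pocket, 42 mm diameter, 7 mm deep, in a grey tile 104 mm square; dark floor 8 mm, rim 15 mm above the bench. One of four tiles, 2 by 2 at 106 mm pitch in a low black tray 226 mm square; all fixed, but which tile is where varies. Point: centre of the pocket's floor; x, y along the tile's edges, z up.
Not all that is in view belongs to the job. What is shaped like the part that bears attenuator_mid but orange or pink is not meant.

How it is judged:
At the end, for the whole second after the job is handed in: The four kit parts each stand upright (within 0.06 rad) in their own pocket, on its floor (height within 2.5 mm), within 15 mm of its centre, released and at rest; the two-connector box and the plain block stand upright within 20 mm of where they began (horizontal distance between splitter_mid and pocket_oblong_floor below 0.015 m and z of splitter_mid in the frame of pocket_oblong_floor between 0.0195 and 0.0245 m and angle between each of splitter_mid, attenuator_mid, power_sensor_mid, terminator_mid, two_port_box_mid, plain_block_mid's own z axis and vertical below 0.06 rad and linear speed of each of splitter, attenuator, power_sensor, terminator below 0.01 m/s and horizontal distance between attenuator_mid and pocket_square_floor below 0.015 m and z of attenuator_mid in the frame of pocket_square_floor between 0.0225 and 0.0275 m and horizontal distance between power_sensor_mid and pocket_big_round_floor below 0.015 m and z of power_sensor_mid in the frame of pocket_big_round_floor between 0.0225 and 0.0275 m and horizontal distance between terminator_mid and pocket_small_round_floor below 0.015 m and z of terminator_mid in the frame of pocket_small_round_floor between 0.0225 and 0.0275 m and distance of each of two_port_box_mid, plain_block_mid from where it was at the start of the episode below 0.02 m); the robot touches nothing.
It fails at once if a kit part is dropped or knocked: it moves faster than 0.7 m/s with no finger on it ((linear speed of splitter above 0.7 m/s and contact force between the fingers and splitter below 0.05 N) or (linear speed of attenuator above 0.7 m/s and contact force between the fingers and attenuator below 0.05 N) or (linear speed of power_sensor above 0.7 m/s and contact force between the fingers and power_sensor below 0.05 N) or (linear speed of terminator above 0.7 m/s and contact force between the fingers and terminator below 0.05 N)).
It fails at once if a look-alike is moved by more than 20 mm (distance of any of two_port_box_mid, plain_block_mid from where it was at the start of the episode above 0.02 m).
It also fails if it takes over 120 s, if anything falls off the work surface, if the arm or the gripper's body presses on something with over 40 N, if the wrist force passes 120 N, or if a joint passes its speed limit or range.

### The arm

A 6-joint arm with a two-finger parallel gripper is mounted at the origin on the work surface. World frame = base frame: x ahead of the robot, y to its left, z up, the work surface at z = 0. Lengths are in m, angles in rad, forces in N, time in s.
With the tool pointing down it reaches from about 0.3 to 0.775 m from the base axis. Payload 14.6 kg.
Tool frame: the origin (TCP) lies on the centre line of the jaws, within the pads' length; the fingertips stand 25 mm ahead of it and the grasp point (between the pads) lies 6 mm ahead of it (ctrl.tip_reach is the distance from the TCP to the fingertips, in m); z points along the fingers, y is the line along which they close (so a half turn about z gives the same grasp; the last joint's range is limited). The gripper opens to 94 mm and grips with 3 to 60 N. Pads are 16 mm wide; open, the fingers measure 119 mm over their backs; the gripper's body (75 mm by 177 mm) begins 78 mm behind the grasp point.
Start: joints at [1.109, 0.3, 1.521, -0, 1.321, -0.067], TCP at [0.212, 0.508, 0.23] pointing down, gripper open.
Joint ranges: [-3.03, 3.03], [-0.79, 2.21], [0.23, 2.52], [-1.04, 4.18], [0, 3.07], [-2.55, 2.55]. Speed limits (rad/s): [2.22, 2.22, 2.57, 3.14, 3.14, 3.14].

### API

Orientations are given as [roll, pitch, yaw] about the fixed x, y, z axes, in that order (R = Rz(yaw) Ry(pitch) Rx(roll)).
In Python, from station import ctrl gives the robot as it stands. The module is installed in compiled form; this text tells all that it offers.
- The arm moves only by the tool apply_moves, never from a script. Its argument "deltas" is a list of rows, each a list of 7 numbers: the closure in counts, from 0 (fully open) to 255 (shut), then the shift along the world's x, y, z in cm, then the turn, a rotation vector about the world's x, y, z in rad. In form: [[jaw, tx, ty, tz, ax, ay, az], ...]. A call has 1 to 10 rows; each row shifts and turns the commanded pose from where the row before left it; what a row does not reach is not made up. A row lasts 1/10 s, in which the tool goes at most 50 mm and 8.59 degrees, less where a joint would pass 70% of its speed; a pose out of reach is approached as far as the arm can. A call with a gripper value outside its range is refused whole. The fingers move at their own pace and stop on an object; "grip_force" is the grip in N (left out, the last holds). Time passes only in rows, so rows that do not move let the fingers close. It gives the time, the measured TCP pose, the force, the opening and the grip force at its end, in the units of the state.
- ctrl.get_obs(): the state, without advancing time (a new reading comes with each control period).
- ctrl.camera(name): name is "scene" or "top"; returns a dict with "img" (384x512x3 uint8, red, green, blue), "K" (3x3 intrinsics, pixels), "pose" (4x4, takes a point from camera to world coordinates). Camera axes: x right, y up, looking along -z (the intrinsics and any distortion apply to the point x, -y, -z); pixel columns grow to the right and rows downward; lengths in m; the calibration is good to about 2 mm. A picture is of the moment at which its call begins. There is no depth.
- ctrl.hand_in(): hands the job in; it is judged then, once.
The state is a dict: "time_s": time; "qpos": joint angles; "joint_vel": joint speeds; "tau": joint torques, N m; "ee_pos": TCP position; "eef_rot": TCP orientation; "force": force on the tool from outside, world axes, zero at the start; "moment": the same for the moment, N m; "grip_width": finger opening in m; "grip_force": force on a finger pad.
Only numpy, scipy, OpenCV 4.12 (cv2) and the standard library are available. Lean on these libraries where they do the work, as an engineer would, in place of code of your own. Each camera call takes 0.05 s, during which the arm holds its last target. There are 200 camera calls.

## Working session

There is one attempt and no reset: what is moved stays moved. The work goes in short steps, Python scripts to look and compute and a tool call to move; the robot and the scene stay as the last step left them, time stands still between calls to the robot, and variables do not carry over. Pictures are saved under pics/ and viewed, at most 14 in all, crops included, and the job is handed in when it is done.

Besides the shell and the picture viewer there is one more tool, called after "Request:" by a JSON object that holds its "method" and its "body", one argument or row to a line. apply_moves: Moves the arm, as the interface text tells. Its arguments: {"type":"object","properties":{"deltas":{"type":"array"},"grip_force":{"type":"number"}},"required":["deltas"]}

```bash
mkdir -p pics; cat > h.py <<'E'
import numpy as np, cv2
from station import ctrl
def snap(n,f):
    c=ctrl.camera(n); cv2.imwrite(f'pics/{f}.png',c['img'][:,:,::-1]); np.savez(f'pics/{f}.npz',K=c['K'],pose=c['pose']); return c
def ray(f,u,v):
    d=np.load(f'pics/{f}.npz'); p=d['pose']; r=np.linalg.inv(d['K'])@[u,v,1]; return p[:3,3],p[:3,:3]@(r*[1,-1,-1])
def atz(f,u,v,z):
    o,r=ray(f,u,v); return o+r*(z-o[2])/r[2]
def tri(f1,p1,f2,p2):
    a,r=ray(f1,*p1); b,s=ray(f2,*p2); r/=np.linalg.norm(r); s/=np.linalg.norm(s)
    t=np.linalg.lstsq(np.c_[r,-s],b-a,rcond=None)[0]; x,y=a+t[0]*r,b+t[1]*s
    return (x+y)/2, np.linalg.norm(x-y)
E
python3 - <<'E'
from h import *
for n in('scene','top'):
    c=snap(n,n+'0'); print(c['K'],c['pose'].round(3)); 
    cv2.imwrite(f'pics/{n}0b.png',cv2.resize(c['img'][:,:,::-1],(800,600),interpolation=cv2.INTER_CUBIC))
print(ctrl.get_obs())
E
```

```text
[[367.4984382    0.         253.61355239]
 [  0.         367.4984382  192.56756448]
 [  0.           0.           1.        ]] [[ 3.010e-01 -7.000e-01  6.480e-01  1.031e+00]
 [ 9.540e-01  2.210e-01 -2.040e-01 -2.290e-01]
 [-1.000e-03  6.790e-01  7.340e-01  6.840e-01]
 [ 0.000e+00  0.000e+00  0.000e+00  1.000e+00]]
[[497.80834463   0.         259.31477442]
 [  0.         497.80834463 190.18066759]
 [  0.           0.           1.        ]] [[-0.015  0.995 -0.102  0.365]
 [-1.    -0.017 -0.017 -0.067]
 [-0.019  0.102  0.995  1.415]
 [ 0.     0.     0.     1.   ]]
{'time_s': 0.1, 'qpos': array([ 1.10940347e+00,  3.00430241e-01,  1.52151307e+00, -3.77502301e-05,
        1.32067820e+00, -6.66182136e-02]), 'joint_vel': array([ 0.00094775, -0.00228216, -0.00095455,  0.00036263,  0.00348624,
       -0.00038838]), 'tau': array([-5.88285457e-04, -5.32648408e+01, -3.53275466e+01,  7.08730705e-02,
        2.35499628e-02, -9.11484358e-05]), 'ee_pos': array([0.21145981, 0.50750521, 0.22993749]), 'eef_rot': array([-3.14056365e+00, -3.20050214e-05,  2.74682736e+00]), 'force': array([0.22272019, 0.0072954 , 0.15321041]), 'moment': array([-0.02510657, -0.01633836,  0.00967846]), 'grip_force': 0.0, 'grip_width': 0.09414012822097577}
```

View pics/top0b.png

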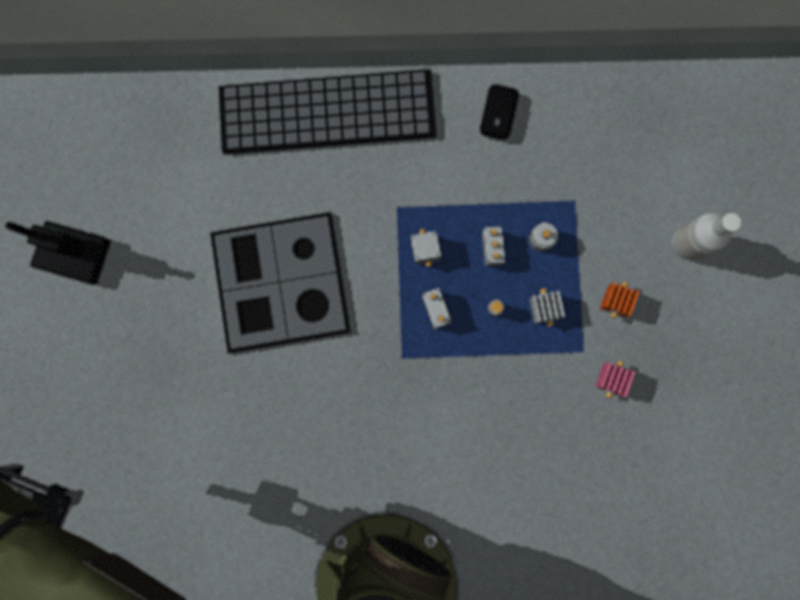

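View pics/scene0b.png

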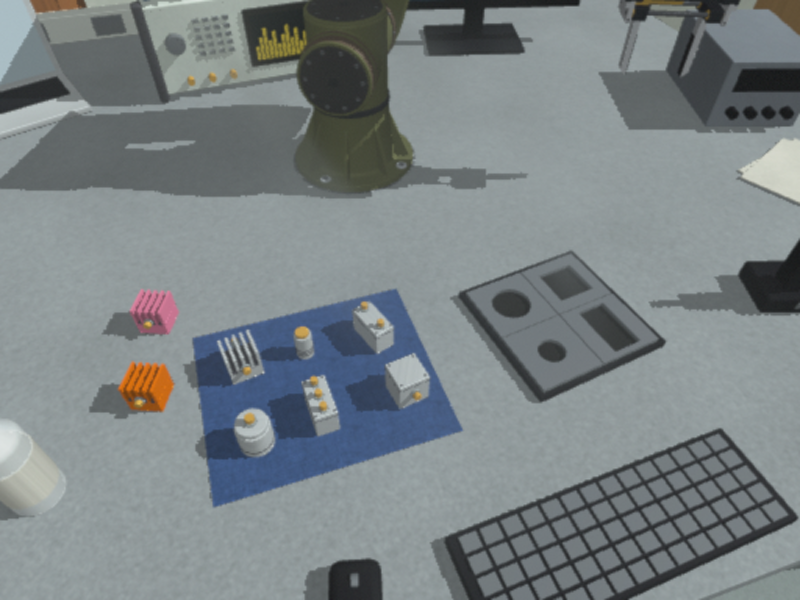

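The top view shows the tray at left (about 280,283 in the enlarged picture). The mat carries the plain block (427,247), three-connector splitter (494,246), power sensor (544,236), two-port box (437,308), terminator (496,307) and finned attenuator (547,307). Orange and pink finned blocks sit off the mat at (620,299) and (615,379). In the scene view the same parts are at the attenuator (240,357), terminator (304,343), two-port box (374,327), sensor (255,432), splitter (320,404) and plain block (407,380).

Possible mix-ups are the attenuator with the plain, orange or pink block, and the splitter with the two-port box. I'll check these in close crops.

```bash
python3 - <<'E'
from h import *
def crop(f,u0,v0,w,h,s):
    im=cv2.imread(f'pics/{f}.png')[v0:v0+h,u0:u0+w]; im=cv2.resize(im,None,fx=s,fy=s,interpolation=cv2.INTER_CUBIC)
    for k in range(0,w,10): cv2.line(im,(k*s,0),(k*s,8 if (u0+k)%50 else 20),(0,255,255),1)
    for k in range(0,h,10): cv2.line(im,(0,k*s),(8 if (v0+k)%50 else 20,k*s),(0,255,255),1)
    cv2.imwrite(f'pics/{f}_c{u0}.png',im)
crop('top0',250,130,130,100,6)
crop('top0',130,130,100,100,6)
crop('scene0',120,180,180,140,4)
crop('scene0',280,150,160,110,5)
E
```

```text
(no output)
```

View pics/top0_c250.png

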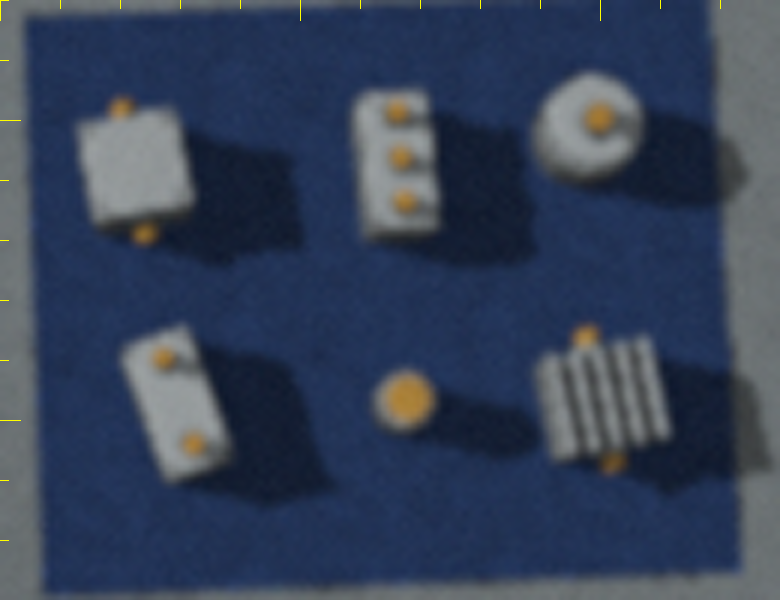

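View pics/top0_c130.png

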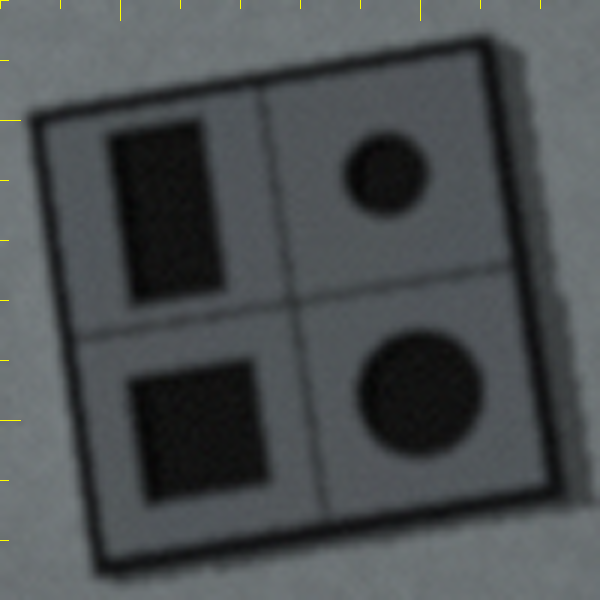

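View pics/scene0_c120.png

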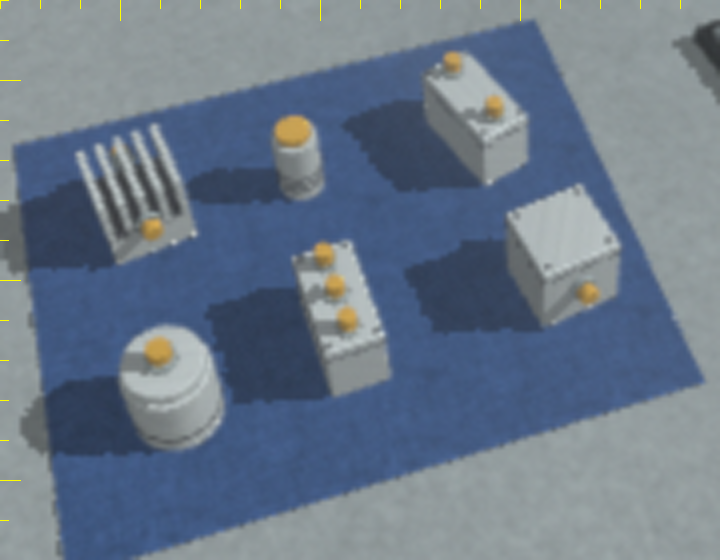

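View pics/scene0_c280.png

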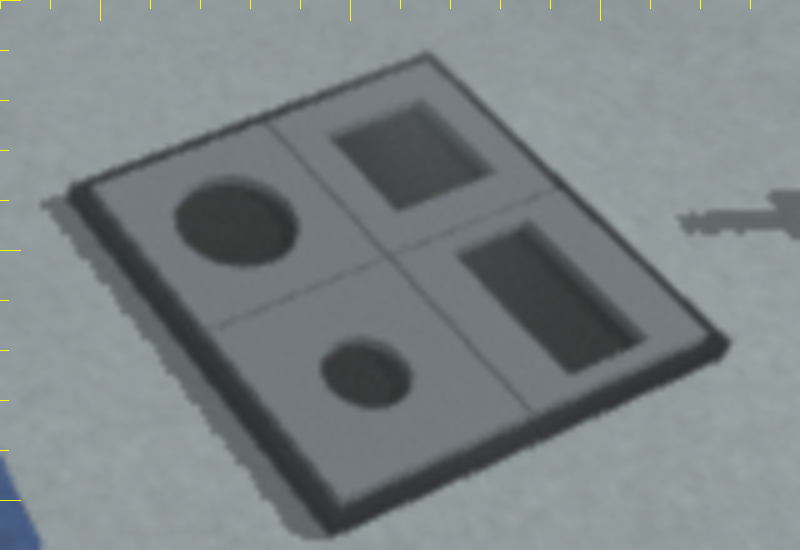

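The crops confirm the choice. In the top crop the three-connector splitter is at (400,157), the fins with brass ends at (585,336) and (612,463), the sensor at (599,117) and the terminator at (405,400). The tray pockets are oblong (167,212), square (199,431), large round (420,393) and small round (386,174).

```bash
cat >> h.py <<'E'
E
python3 - <<'E'
from h import *
T=lambda p:((p[0]+.5)/6-.5+250,(p[1]+.5)/6-.5+130)
S=lambda p:((p[0]+.5)/4-.5+120,(p[1]+.5)/4-.5+180)
T2=lambda p:((p[0]+.5)/6-.5+130,(p[1]+.5)/6-.5+130)
S2=lambda p:((p[0]+.5)/5-.5+280,(p[1]+.5)/5-.5+150)
def show(n,t,s,z):
    X,e=tri('top0',t,'scene0',s); print(n,(X*1000).round(1),'gap',round(e*1000,1),'| at z top',(atz('top0',*t,z)*1000).round(1),'scene',(atz('scene0',*s,z)*1000).round(1))
show('spl a',T((397,111)),S((324,250)),.058)
show('spl b',T((400,157)),S((335,283)),.058)
show('spl c',T((405,202)),S((347,316)),.058)
show('sensor',T((599,117)),S((158,348)),.064)
show('term',T((405,400)),S((292,130)),.052)
show('att c1',T((585,336)),S((152,228)),.030)
show('att c2',T((612,463)),S((117,150)),.030)
show('box a',T((163,357)),S((494,104)),.058)
show('box b',T((194,443)),S((453,59)),.058)
show('blk near',T((120,106)),S((589,292)),.03)
print('blk other',(atz('top0',*T((145,235)),.03)*1000).round(1))
print('att fins', [(atz('top0',*T(p),.052)*1000).round(1) for p in((648,338),(670,440))])
m=lambda *a:np.mean(a,0)
show('oblong',T2(m((108,135),(202,120),(225,288),(132,303))),S2(m((458,255),(530,222),(645,340),(572,375))),.015)
show('square',T2(m((128,380),(252,360),(270,480),(147,502))),S2(m((332,135),(425,100),(495,172),(398,210))),.015)
show('big',T2((420,393)),S2((237,221)),.015)
show('small',T2((386,174)),S2((366,373)),.015)
show('cross',T2((295,300)),S2((389,257)),.015)
E
```

```text
spl a [ 609.9 -200.4  101.2] gap 6.6 | at z top [ 618.5 -201.4   58. ] scene [ 578.  -201.8   58. ]
spl b [ 597.6 -201.5   55.5] gap 2.0 | at z top [ 597.1 -202.2   58. ] scene [ 599.6 -200.6   58. ]
spl c [ 585.3 -202.8    6.3] gap 12.8 | at z top [ 576.1 -203.9   58. ] scene [ 620.6 -199.1   58. ]
sensor [ 613.3 -292.    62.2] gap 2.3 | at z top [ 612.9 -292.9   64. ] scene [ 614.7 -290.7   64. ]
term [ 485.9 -202.    49.2] gap 0.8 | at z top [ 485.6 -202.1   52. ] scene [ 488.4 -201.7   52. ]
att c1 [ 515.9 -287.7   31.2] gap 1.4 | at z top [ 516.  -288.6   30. ] scene [ 515.1 -287.1   30. ]
att c2 [ 456.5 -298.7   32.8] gap 0.0 | at z top [ 456.6 -299.1   30. ] scene [ 454. -299.   30.]
box a [507.1 -90.7  56. ] gap 2.3 | at z top [506.6 -91.8  58. ] scene [509. -90.  58.]
box b [ 467.4 -103.9   56.6] gap 2.6 | at z top [ 467.  -105.1   58. ] scene [ 469.  -102.9   58. ]
blk near [628.  -74.   33.1] gap 0.6 | at z top [628.5 -74.3  30. ] scene [626.2 -72.9  30. ]
blk other [567.1 -84.9  30. ]
att fins [array([ 512.2, -313.8,   52. ]), array([ 465.3, -322.2,   52. ])]
oblong [587.7 248.6  13.4] gap 3.8 | at z top [586.4 246.6  15. ] scene [589.4 249.5  15. ]
square [482.6 232.3  14.5] gap 3.6 | at z top [481.7 230.6  15. ] scene [483.5 233.9  15. ]
big [498.2 127.2  14.7] gap 2.4 | at z top [497.7 126.1  15. ] scene [498.8 128.3  15. ]
small [603.  142.9  15.1] gap 2.0 | at z top [602.6 142.   15. ] scene [603.3 144.   15. ]
cross [543.4 186.3  16.4] gap 2.6 | at z top [543.  185.3  15. ] scene [542.7 188.4  15. ]
```

Request:
{"method": "apply_moves", "body": {
  "deltas": [
    [90, 2.14, -3.94, 0, 0, 0, -0.149],
    [90, 2.14, -3.94, 0, 0, 0, -0.149],
    [90, 2.14, -3.94, 0, 0, 0, -0.149],
    [90, 2.14, -3.94, 0, 0, 0, -0.149],
    [90, 2.14, -3.94, 0, 0, 0, -0.149],
    [90, 2.14, -3.94, 0, 0, 0, -0.149],
    [90, 2.14, -3.94, 0, 0, 0, -0.149],
    [90, 2.14, -3.94, 0, 0, 0, -0.149],
    [90, 2.14, -3.94, 0, 0, 0, -0.149],
    [90, 2.14, -3.94, 0, 0, 0, -0.149]
  ],
  "grip_force": 25
}}

```text
time_s: 1.1
ee_pos: [0.426, 0.1119, 0.2304]
eef_rot: [-3.142, -0.0, 1.251]
force: [0.5, 0.7, 0.7]
grip_width: 0.0609
grip_force: 0.0
```

Request:
{"method": "apply_moves", "body": {
  "deltas": [
    [90, 2.15, -3.91, -1.3, 0, 0, -0.149],
    [90, 2.15, -3.91, -1.3, 0, 0, -0.149],
    [90, 2.15, -3.91, -1.3, 0, 0, -0.149],
    [90, 2.15, -3.91, -1.3, 0, 0, -0.149],
    [90, 2.15, -3.91, -1.3, 0, 0, -0.149],
    [90, 2.15, -3.91, -1.3, 0, 0, -0.149],
    [90, 2.15, -3.91, -1.3, 0, 0, -0.149],
    [90, 2.15, -3.91, -1.3, 0, 0, -0.149],
    [90, 0, 0, 0, 0, 0, 0],
    [90, 0, 0, 0, 0, 0, 0]
  ]
}}

```text
time_s: 2.1
ee_pos: [0.5971, -0.1994, 0.1252]
eef_rot: [-3.141, 0.002, 0.065]
force: [-0.3, -1.2, 0.4]
grip_width: 0.0605
grip_force: 0.0
```

```bash
python3 - <<'E'
from h import *
s=snap('scene','s1')['img'][170:350,90:330]; t=snap('top','t1')['img'][90:270,230:390]
a=cv2.resize(s,None,fx=2,fy=2); b=cv2.resize(t,None,fx=2,fy=2)
cv2.imwrite('pics/m1.png',np.hstack([a,b])[:,:,::-1])
E
```

```text
(no output)
```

View pics/m1.png

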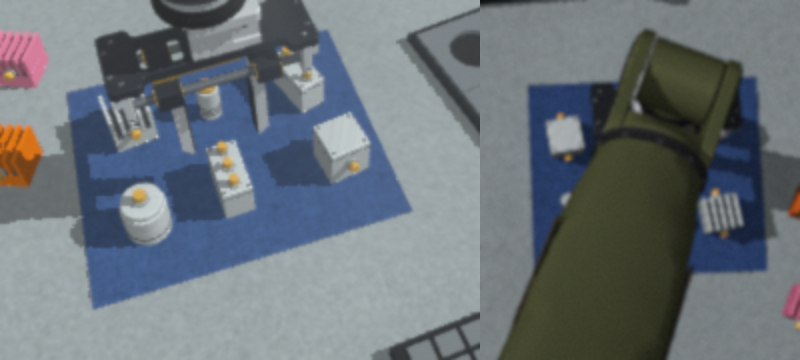

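The fingers straddle the splitter's line (mosaic about 225,145 against the splitter at 230,165) and nothing has been touched. I'll descend.

Request:
{"method": "apply_moves", "body": {
  "deltas": [
    [90, 0.1, -0.15, -2, 0, 0, 0],
    [90, 0, 0, -2, 0, 0, 0],
    [90, 0, 0, -2, 0, 0, 0],
    [90, 0, 0, -1, 0, 0, 0],
    [90, 0, 0, -1, 0, 0, 0],
    [90, 0, 0, 0, 0, 0, 0],
    [200, 0, 0, 0, 0, 0, 0],
    [200, 0, 0, 0, 0, 0, 0],
    [200, 0, 0, 0, 0, 0, 0],
    [200, 0, 0, 0, 0, 0, 0]
  ]
}}

```text
time_s: 3.2
ee_pos: [0.5987, -0.2007, 0.0469]
eef_rot: [3.141, -0.001, 0.065]
force: [0.4, -0.3, -0.7]
grip_width: 0.0324
grip_force: 0.0
```

Request:
{"method": "apply_moves", "body": {
  "deltas": [
    [255, 0, 0, 0, 0, 0, 0],
    [255, 0, 0, 0, 0, 0, 0],
    [255, 0, 0, 0, 0, 0, 0],
    [255, 0, 0, 0.5, 0, 0, 0],
    [255, 0, 0, 1, 0, 0, 0],
    [255, 0, 0, 1.5, 0, 0, 0],
    [255, 0, 0, 2, 0, 0, 0],
    [255, 0, 0, 2, 0, 0, 0],
    [255, 0, 0, 1, 0, 0, 0],
    [255, 0, 0, 0, 0, 0, 0]
  ]
}}

```text
time_s: 4.2
ee_pos: [0.5991, -0.2008, 0.1284]
eef_rot: [3.14, -0.003, 0.065]
force: [-0.3, -0.1, -1.6]
grip_width: 0.0317
grip_force: 25.0
```

Request:
{"method": "apply_moves", "body": {
  "deltas": [
    [255, 0, 1.5, 1, 0, 0, 0],
    [255, 0, 3, 1, 0, 0, 0],
    [255, -0.1, 4, 0, 0, 0, 0.01],
    [255, -0.2, 4.5, 0, 0, 0, 0.015],
    [255, -0.2, 4.5, 0, 0, 0, 0.015],
    [255, -0.2, 4.5, 0, 0, 0, 0.015],
    [255, -0.2, 4.5, 0, 0, 0, 0.015],
    [255, -0.2, 4.5, 0, 0, 0, 0.015],
    [255, 0, 4.5, 0, 0, 0, 0],
    [255, 0, 4, 0, 0, 0, 0]
  ]
}}

```text
time_s: 5.2
ee_pos: [0.5863, 0.1973, 0.1461]
eef_rot: [-3.141, 0.001, 0.151]
force: [0.4, -1.0, -2.1]
grip_width: 0.0318
grip_force: 25.0
```

Request:
{"method": "apply_moves", "body": {
  "deltas": [
    [255, 0, 3, 0, 0, 0, 0],
    [255, 0, 2, 0, 0, 0, 0],
    [255, 0, 0.4, 0, 0, 0, 0],
    [255, 0, 0, -2, 0, 0, 0],
    [255, 0, 0, -2.5, 0, 0, 0],
    [255, 0, 0, -2, 0, 0, 0],
    [255, 0, 0, 0, 0, 0, 0],
    [255, 0, 0, 0, 0, 0, 0]
  ]
}}

```text
time_s: 6.0
ee_pos: [0.5875, 0.2481, 0.0819]
eef_rot: [3.142, 0.0, 0.149]
force: [-0.3, 0.3, -1.4]
grip_width: 0.0319
grip_force: 25.0
```

```bash
python3 - <<'E'
from h import *
s=snap('scene','s2')['img'][130:300,260:460]
cv2.imwrite('pics/m2.png',cv2.resize(s,None,fx=3,fy=3,interpolation=cv2.INTER_CUBIC)[:,:,::-1])
E
```

```text
(no output)
```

View pics/m2.png

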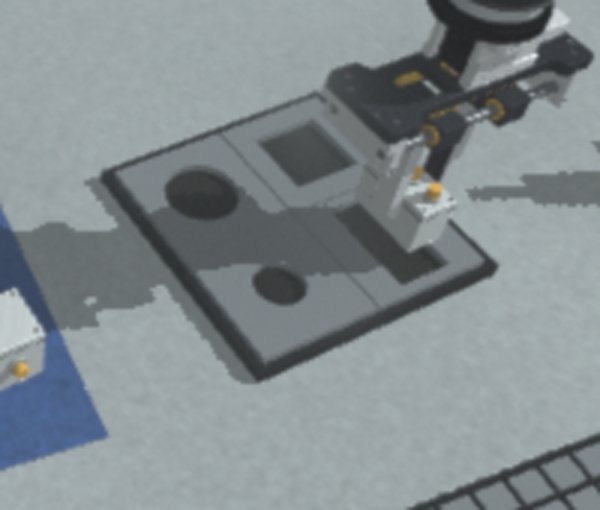

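The splitter hangs upright, aligned with the oblong pocket (picture about 425,220 above the pocket's far end), as its height would shift it. I'll lower it.

Request:
{"method": "apply_moves", "body": {
  "deltas": [
    [255, 0, 0, -1, 0, 0, 0],
    [255, 0, 0, -1, 0, 0, 0],
    [255, 0, 0, -0.5, 0, 0, 0],
    [255, 0, 0, -0.2, 0, 0, 0],
    [255, 0, 0, -0.1, 0, 0, 0],
    [255, 0, 0, 0, 0, 0, 0],
    [255, 0, 0, 0, 0, 0, 0]
  ]
}}

```text
time_s: 6.75
ee_pos: [0.5877, 0.2484, 0.0538]
eef_rot: [-3.142, -0.0, 0.15]
force: [-0.1, 0.9, -1.8]
grip_width: 0.032
grip_force: 25.0
```

Not in contact yet.

Request:
{"method": "apply_moves", "body": {
  "deltas": [
    [255, 0, 0, -0.08, 0, 0, 0],
    [255, 0, 0, -0.05, 0, 0, 0],
    [255, 0, 0, 0, 0, 0, 0],
    [255, 0, 0, 0, 0, 0, 0]
  ]
}}

```text
time_s: 7.15
ee_pos: [0.5878, 0.2484, 0.0529]
eef_rot: [-3.141, -0.001, 0.15]
force: [-1.5, -0.2, 5.4]
grip_width: 0.0319
grip_force: 25.0
```

Request:
{"method": "apply_moves", "body": {
  "deltas": [
    [90, 0, 0, 0, 0, 0, 0],
    [90, 0, 0, 0, 0, 0, 0],
    [90, 0, 0, 0, 0, 0, 0],
    [90, 0, 0, 1.5, 0, 0, 0],
    [90, 0, 0, 3, 0, 0, 0],
    [90, 0, 0, 4, 0, 0, 0],
    [65, 0, -3, 1, 0, 0, 0],
    [65, 0, -5, 0, 0, 0, 0],
    [65, 0, -5, 0, 0, 0, 0],
    [65, 0, -5, 0, 0, 0, 0]
  ]
}}

```text
time_s: 8.15
ee_pos: [0.5874, 0.0667, 0.1486]
eef_rot: [3.141, -0.001, 0.15]
force: [0.6, -0.7, 0.4]
grip_width: 0.0697
grip_force: 0.0
```

Request:
{"method": "apply_moves", "body": {
  "deltas": [
    [65, -1.2, -5, 0, 0, 0, 0],
    [65, -1.2, -5, 0, 0, 0, 0],
    [65, -1.2, -5, 0, 0, 0, 0],
    [65, -1.2, -4.5, 0, 0, 0, 0],
    [65, -1.2, -4.5, 0, 0, 0, 0],
    [65, -1.2, -4.5, 0, 0, 0, 0.03],
    [65, -1.2, -4, 0, 0, 0, 0],
    [65, -1, -3, 0, 0, 0, 0],
    [65, -0.8, -0.6, 0, 0, 0, 0],
    [65, 0, 0, 0, 0, 0, 0]
  ]
}}

```text
time_s: 9.15
ee_pos: [0.4859, -0.2891, 0.1479]
eef_rot: [3.141, -0.0, 0.178]
force: [0.1, 0.5, -0.3]
grip_width: 0.0698
grip_force: 0.0
```

```bash
python3 - <<'E'
from h import *
a=cv2.resize(snap('scene','s3')['img'][150:350,90:440],None,fx=2.2,fy=2.2)
cv2.imwrite('pics/m3.png',a[:,:,::-1])
E
```

```text
(no output)
```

View pics/m3.png

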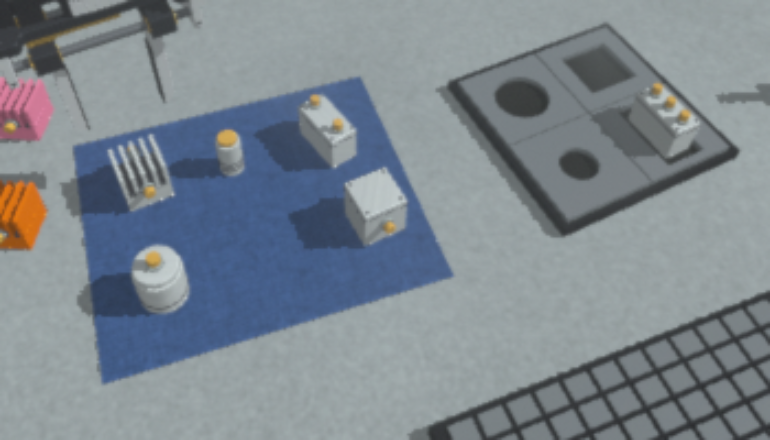

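The splitter sits upright in the oblong pocket (665,120). The gripper is above the attenuator (fingertips at 88,127 and 162,100). Descending.

Request:
{"method": "apply_moves", "body": {
  "deltas": [
    [65, 0, -0.3, -2, 0, 0, 0],
    [65, 0, 0, -3, 0, 0, 0],
    [65, 0, 0, -3, 0, 0, 0],
    [65, 0, 0, -1.5, 0, 0, 0],
    [65, 0, 0, -0.6, 0, 0, 0],
    [65, 0, 0, 0, 0, 0, 0],
    [255, 0, 0, 0, 0, 0, 0],
    [255, 0, 0, 0, 0, 0, 0],
    [255, 0, 0, 0, 0, 0, 0],
    [255, 0, 0, 0, 0, 0, 0]
  ]
}}

```text
time_s: 10.2
ee_pos: [0.4868, -0.2917, 0.0469]
eef_rot: [3.141, -0.001, 0.18]
force: [0.1, -0.6, 4.1]
grip_width: 0.046
grip_force: 25.0
```

Request:
{"method": "apply_moves", "body": {
  "deltas": [
    [255, 0, 0, 0, 0, 0, 0],
    [255, 0, 0, 0, 0, 0, 0],
    [255, 0, 0, 0.5, 0, 0, 0],
    [255, 0, 0, 1.5, 0, 0, 0],
    [255, 0, 0, 2.5, 0, 0, 0],
    [255, 0, 0, 3, 0, 0, 0],
    [255, 0, 0, 2.5, 0, 0, 0],
    [255, 0, 0, 0, 0, 0, 0]
  ]
}}

```text
time_s: 11.0
ee_pos: [0.4877, -0.2923, 0.1503]
eef_rot: [3.137, -0.004, 0.18]
force: [-0.2, -0.3, -1.4]
grip_width: 0.0457
grip_force: 25.0
```

Request:
{"method": "apply_moves", "body": {
  "deltas": [
    [255, 0, 2, 0, 0, 0, 0],
    [255, 0, 4, 0, 0, 0, 0],
    [255, 0, 5, 0, 0, 0, -0.01],
    [255, 0, 5, 0, 0, 0, -0.01],
    [255, -0.1, 5, 0, 0, 0, -0.01],
    [255, -0.1, 5, 0, 0, 0, 0],
    [255, -0.1, 5, 0, 0, 0, 0],
    [255, -0.1, 5, 0, 0, 0, 0],
    [255, -0.1, 5, 0, 0, 0, 0],
    [255, 0, 5, 0, 0, 0, 0]
  ]
}}

```text
time_s: 12.0
ee_pos: [0.4797, 0.1709, 0.145]
eef_rot: [3.141, 0.002, 0.15]
force: [0.8, -1.2, -1.8]
grip_width: 0.0458
grip_force: 25.0
```

Request:
{"method": "apply_moves", "body": {
  "deltas": [
    [255, 0, 3.5, 0, 0, 0, 0],
    [255, 0, 2, 0, 0, 0, 0],
    [255, 0, 0.9, 0, 0, 0, 0],
    [255, 0, 0, -2, 0, 0, 0],
    [255, 0, 0, -3, 0, 0, 0],
    [255, 0, 0, -2, 0, 0, 0],
    [255, 0, 0, 0, 0, 0, 0],
    [255, 0, 0, 0, 0, 0, 0]
  ]
}}

```text
time_s: 12.8
ee_pos: [0.4813, 0.2321, 0.0763]
eef_rot: [3.141, 0.001, 0.149]
force: [-0.1, 0.4, -2.5]
grip_width: 0.046
grip_force: 25.0
```

Request:
{"method": "apply_moves", "body": {
  "deltas": [
    [255, 0.1, 0, -1, 0, 0, 0],
    [255, 0, 0, -0.8, 0, 0, 0],
    [255, 0, 0, -0.4, 0, 0, 0],
    [255, 0, 0, -0.1, 0, 0, 0],
    [255, 0, 0, -0.05, 0, 0, 0],
    [255, 0, 0, 0, 0, 0, 0],
    [255, 0, 0, 0, 0, 0, 0]
  ]
}}

```text
time_s: 13.5
ee_pos: [0.4826, 0.2325, 0.0529]
eef_rot: [-3.141, -0.0, 0.15]
force: [-0.8, -0.4, 0.8]
grip_width: 0.0459
grip_force: 25.0
```

Request:
{"method": "apply_moves", "body": {
  "deltas": [
    [255, 0, 0, -0.04, 0, 0, 0],
    [65, 0, 0, 0, 0, 0, 0],
    [65, 0, 0, 0, 0, 0, 0],
    [65, 0, 0, 0, 0, 0, 0],
    [65, 0, 0, 1.5, 0, 0, 0],
    [65, 0, 0, 3, 0, 0, 0],
    [65, 0, 0, 4, 0, 0, 0],
    [65, 0, -2, 1.5, 0, 0, 0],
    [65, 1, -4.5, 0, 0, 0, 0],
    [65, 1, -4.5, 0, 0, 0, 0]
  ]
}}

```text
time_s: 14.5
ee_pos: [0.5027, 0.1216, 0.1529]
eef_rot: [-3.142, -0.002, 0.152]
force: [0.7, -0.6, 0.2]
grip_width: 0.0704
grip_force: 0.0
```

Request:
{"method": "apply_moves", "body": {
  "deltas": [
    [65, 1.2, -4.5, 0, 0, 0, 0],
    [65, 1.2, -4.5, 0, 0, 0, 0],
    [65, 1.2, -4.5, 0, 0, 0, 0],
    [65, 1.2, -4.5, 0, 0, 0, 0],
    [65, 1.2, -4.5, 0, 0, 0, 0],
    [65, 1.2, -4.5, 0, 0, 0, 0],
    [65, 1.3, -4.5, 0, 0, 0, 0],
    [65, 1.3, -4.5, 0, 0, 0, 0],
    [65, 1.3, -3.5, 0, 0, 0, 0],
    [65, 0, -2, 0, 0, 0, 0]
  ]
}}

```text
time_s: 15.5
ee_pos: [0.6138, -0.2953, 0.1515]
eef_rot: [-3.142, 0.0, 0.148]
force: [0.5, 0.3, 0.3]
grip_width: 0.07
grip_force: 0.0
```

Request:
{"method": "apply_moves", "body": {
  "deltas": [
    [65, 0, 0, -2, 0, 0, 0],
    [65, 0, 0, 0, 0, 0, 0],
    [65, 0, 0, 0, 0, 0, 0]
  ]
}}

```text
time_s: 15.8
ee_pos: [0.6135, -0.2921, 0.1322]
eef_rot: [-3.141, 0.001, 0.15]
force: [-0.2, -0.8, 0.3]
grip_width: 0.0701
grip_force: 0.0
```

```bash
python3 - <<'E'
from h import *
a=cv2.resize(snap('scene','s4')['img'][130:350,70:440],None,fx=2.1,fy=2.1)
cv2.imwrite('pics/m4.png',a[:,:,::-1])
E
```

```text
(no output)
```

View pics/m4.png

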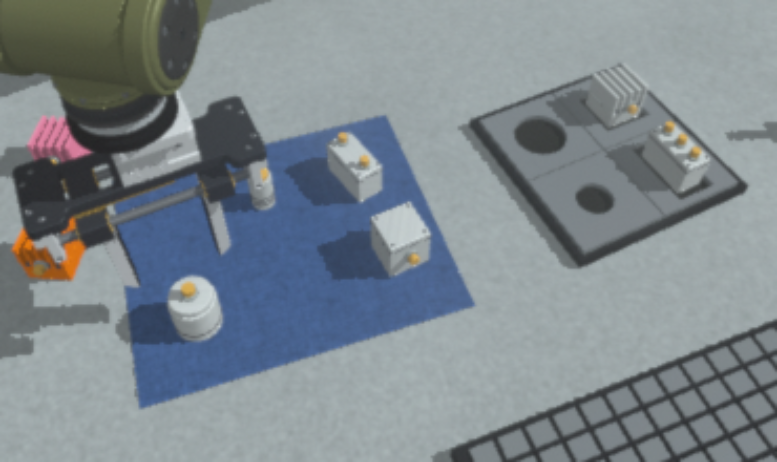

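The attenuator (617,97) and splitter (678,155) stand in their pockets. The gripper is centred over the sensor (195,305). Descending.

Request:
{"method": "apply_moves", "body": {
  "deltas": [
    [65, 0, 0, -2, 0, 0, 0],
    [65, 0, 0, -3, 0, 0, 0],
    [65, 0, 0, -2, 0, 0, 0],
    [65, 0, 0, -1, 0, 0, 0],
    [65, 0, 0, -0.6, 0, 0, 0],
    [65, 0, 0, 0, 0, 0, 0],
    [255, 0, 0, 0, 0, 0, 0],
    [255, 0, 0, 0, 0, 0, 0],
    [255, 0, 0, 0, 0, 0, 0],
    [255, 0, 0, 0, 0, 0, 0]
  ]
}}

```text
time_s: 16.85
ee_pos: [0.6138, -0.2926, 0.0469]
eef_rot: [3.141, -0.001, 0.15]
force: [-0.4, 0.9, 2.9]
grip_width: 0.0452
grip_force: 25.0
```

Request:
{"method": "apply_moves", "body": {
  "deltas": [
    [255, 0, 0, 0, 0, 0, 0],
    [255, 0, 0, 0, 0, 0, 0],
    [255, 0, 0, 0.5, 0, 0, 0],
    [255, 0, 0, 1.5, 0, 0, 0],
    [255, 0, 0, 2.5, 0, 0, 0],
    [255, 0, 0, 3, 0, 0, 0],
    [255, 0, 0, 3, 0, 0, 0],
    [255, 0, 0, 0, 0, 0, 0]
  ]
}}

```text
time_s: 17.65
ee_pos: [0.615, -0.2933, 0.157]
eef_rot: [3.137, -0.006, 0.15]
force: [-0.3, -0.8, -2.2]
grip_width: 0.0454
grip_force: 25.0
```

Request:
{"method": "apply_moves", "body": {
  "deltas": [
    [255, -0.5, 2, 0, 0, 0, 0],
    [255, -1, 4, 0, 0, 0, 0],
    [255, -1.3, 4.5, 0, 0, 0, 0],
    [255, -1.3, 4.5, 0, 0, 0, 0],
    [255, -1.3, 4.5, 0, 0, 0, 0],
    [255, -1.3, 4.5, 0, 0, 0, 0],
    [255, -1.3, 4.5, 0, 0, 0, 0],
    [255, -1.3, 4.5, 0, 0, 0, 0],
    [255, -1.2, 4.5, 0, 0, 0, 0],
    [255, -0.8, 3, 0, 0, 0, 0]
  ]
}}

```text
time_s: 18.65
ee_pos: [0.4992, 0.1149, 0.1511]
eef_rot: [-3.141, 0.001, 0.151]
force: [0.1, -0.9, -2.2]
grip_width: 0.0453
grip_force: 25.0
```

Request:
{"method": "apply_moves", "body": {
  "deltas": [
    [255, -0.2, 1.4, 0, 0, 0, 0],
    [255, 0, 0, 0, 0, 0, 0],
    [255, 0, 0, -2.5, 0, 0, 0],
    [255, 0, 0, -3, 0, 0, 0],
    [255, 0, 0, -2, 0, 0, 0],
    [255, 0, 0, 0, 0, 0, 0],
    [255, 0, 0, 0, 0, 0, 0]
  ]
}}

```text
time_s: 19.35
ee_pos: [0.499, 0.1256, 0.0767]
eef_rot: [3.141, 0.0, 0.149]
force: [0.2, -0.3, -0.6]
grip_width: 0.0455
grip_force: 25.0
```

Request:
{"method": "apply_moves", "body": {
  "deltas": [
    [255, -0.1, 0.15, -1, 0, 0, 0],
    [255, 0, 0, -0.8, 0, 0, 0],
    [255, 0, 0, -0.4, 0, 0, 0],
    [255, 0, 0, -0.1, 0, 0, 0],
    [255, 0, 0, -0.08, 0, 0, 0],
    [255, 0, 0, 0, 0, 0, 0],
    [255, 0, 0, 0, 0, 0, 0]
  ]
}}

```text
time_s: 20.05
ee_pos: [0.4977, 0.128, 0.0528]
eef_rot: [-3.142, -0.0, 0.15]
force: [-1.8, -1.3, 2.1]
grip_width: 0.0454
grip_force: 25.0
```

Request:
{"method": "apply_moves", "body": {
  "deltas": [
    [65, 0, 0, 0, 0, 0, 0],
    [65, 0, 0, 0, 0, 0, 0],
    [65, 0, 0, 0, 0, 0, 0],
    [65, 0, 0, 1.5, 0, 0, 0],
    [65, 0, 0, 3, 0, 0, 0],
    [65, 0, 0, 4, 0, 0, 0],
    [120, 0, -2, 1.5, 0, 0, 0],
    [120, -0.1, -4, 0, 0, 0, 0],
    [120, -0.2, -5, 0, 0, 0, 0],
    [120, -0.2, -5, 0, 0, 0, 0]
  ]
}}

```text
time_s: 21.05
ee_pos: [0.4923, -0.0334, 0.1527]
eef_rot: [3.141, -0.001, 0.151]
force: [0.0, -0.8, 0.3]
grip_width: 0.0498
grip_force: 0.0
```

Request:
{"method": "apply_moves", "body": {
  "deltas": [
    [120, -0.2, -5, 0, 0, 0, 0],
    [120, -0.2, -5, 0, 0, 0, 0],
    [120, -0.2, -4, 0, 0, 0, 0],
    [120, 0, -2, 0, 0, 0, 0],
    [120, 0, -1, 0, 0, 0, 0],
    [120, 0, 0, -2.5, 0, 0, 0],
    [120, 0, 0, 0, 0, 0, 0],
    [120, 0, 0, 0, 0, 0, 0]
  ]
}}

```text
time_s: 21.85
ee_pos: [0.4866, -0.2012, 0.1277]
eef_rot: [-3.141, 0.001, 0.151]
force: [-0.6, 1.0, 0.6]
grip_width: 0.0497
grip_force: 0.0
```

```bash
python3 - <<'E'
from h import *
a=cv2.resize(snap('scene','s5')['img'][130:350,70:440],None,fx=2.1,fy=2.1)
cv2.imwrite('pics/m5.png',a[:,:,::-1])
E
```

```text
(no output)
```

View pics/m5.png

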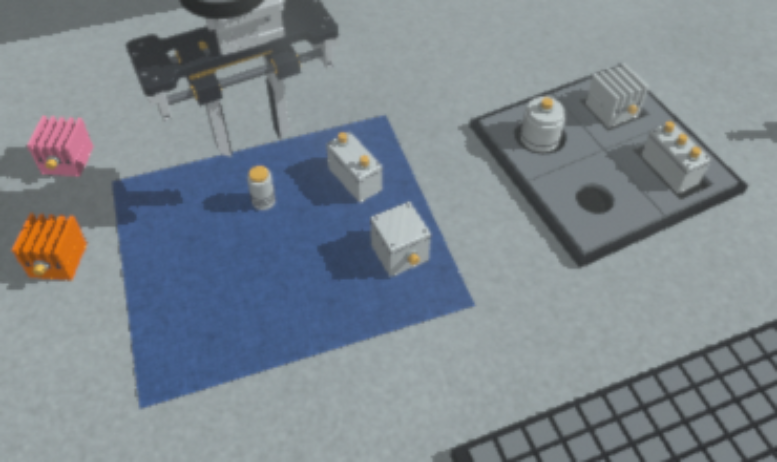

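The sensor sits in the large pocket (543,125). The gripper is over the terminator (261,188). Descending.

Request:
{"method": "apply_moves", "body": {
  "deltas": [
    [120, 0, -0.1, -2, 0, 0, 0],
    [120, 0, 0, -3, 0, 0, 0],
    [120, 0, 0, -2, 0, 0, 0],
    [120, 0, 0, -0.8, 0, 0, 0],
    [120, 0, 0, -0.3, 0, 0, 0],
    [120, 0, 0, 0, 0, 0, 0],
    [255, 0, 0, 0, 0, 0, 0],
    [255, 0, 0, 0, 0, 0, 0],
    [255, 0, 0, 0, 0, 0, 0],
    [255, 0, 0, 0, 0, 0, 0]
  ],
  "grip_force": 15
}}

```text
time_s: 22.9
ee_pos: [0.4867, -0.203, 0.0469]
eef_rot: [3.141, -0.001, 0.15]
force: [-0.9, 0.5, 3.4]
grip_width: 0.0257
grip_force: 15.0
```

Request:
{"method": "apply_moves", "body": {
  "deltas": [
    [255, 0, 0, 0, 0, 0, 0],
    [255, 0, 0, 0, 0, 0, 0],
    [255, 0, 0, 0, 0, 0, 0],
    [255, 0, 0, 0.5, 0, 0, 0],
    [255, 0, 0, 1.5, 0, 0, 0],
    [255, 0, 0, 2.5, 0, 0, 0],
    [255, 0, 0, 3, 0, 0, 0],
    [255, 0, 0, 3.5, 0, 0, 0],
    [255, 0, 0, 0, 0, 0, 0]
  ]
}}

```text
time_s: 23.8
ee_pos: [0.488, -0.2036, 0.1609]
eef_rot: [3.138, -0.006, 0.15]
force: [0.1, -0.7, -0.2]
grip_width: 0.0257
grip_force: 15.0
```

Request:
{"method": "apply_moves", "body": {
  "deltas": [
    [255, 0.8, 2, 0, 0, 0, 0],
    [255, 1.3, 4, 0, 0, 0, 0],
    [255, 1.5, 4.5, 0, 0, 0, 0],
    [255, 1.5, 4.5, 0, 0, 0, 0],
    [255, 1.5, 4.5, 0, 0, 0, 0],
    [255, 1.5, 4.5, 0, 0, 0, 0],
    [255, 1.5, 4, 0, 0, 0, 0],
    [255, 1.2, 3.5, 0, 0, 0, 0],
    [255, 0.8, 2, 0, 0, 0, 0],
    [255, 0.1, 1, 0, 0, 0, 0]
  ]
}}

```text
time_s: 24.8
ee_pos: [0.6035, 0.1438, 0.1552]
eef_rot: [-3.142, 0.001, 0.151]
force: [-0.0, -0.8, -1.2]
grip_width: 0.0255
grip_force: 15.0
```

Request:
{"method": "apply_moves", "body": {
  "deltas": [
    [255, 0, 0, -1.5, 0, 0, 0],
    [255, 0, 0, -3, 0, 0, 0],
    [255, 0, 0, -2.5, 0, 0, 0],
    [255, 0, 0, -1, 0, 0, 0],
    [255, 0, 0, 0, 0, 0, 0],
    [255, 0, 0, 0, 0, 0, 0]
  ]
}}

```text
time_s: 25.4
ee_pos: [0.6039, 0.1416, 0.0772]
eef_rot: [3.142, -0.001, 0.149]
force: [0.4, -0.2, -0.2]
grip_width: 0.0255
grip_force: 15.0
```

Request:
{"method": "apply_moves", "body": {
  "deltas": [
    [255, -0.1, 0.1, -1, 0, 0, 0],
    [255, 0, 0, -0.8, 0, 0, 0],
    [255, 0, 0, -0.4, 0, 0, 0],
    [255, 0, 0, -0.15, 0, 0, 0],
    [255, 0, 0, -0.1, 0, 0, 0],
    [255, 0, 0, 0, 0, 0, 0],
    [255, 0, 0, 0, 0, 0, 0]
  ]
}}

```text
time_s: 26.1
ee_pos: [0.6027, 0.1432, 0.0529]
eef_rot: [3.142, -0.001, 0.15]
force: [-4.0, -1.0, 8.5]
grip_width: 0.0253
grip_force: 15.0
```

Contact with the floor. I'll release, then lift and clear.

Request:
{"method": "apply_moves", "body": {
  "deltas": [
    [120, 0, 0, 0, 0, 0, 0],
    [120, 0, 0, 0, 0, 0, 0],
    [120, 0, 0, 0, 0, 0, 0],
    [120, 0, 0, 1.5, 0, 0, 0],
    [120, 0, 0, 3, 0, 0, 0],
    [120, 0, 0, 4, 0, 0, 0],
    [120, 0, 0, 4, 0, 0, 0],
    [120, -1, -4, 1, 0, 0, 0],
    [120, -2, -4, 0, 0, 0, 0],
    [120, -2, -4, 0, 0, 0, 0]
  ]
}}

```text
time_s: 27.1
ee_pos: [0.5519, 0.022, 0.1884]
eef_rot: [3.141, -0.002, 0.15]
force: [1.5, -1.3, 0.0]
grip_width: 0.0496
grip_force: 0.0
```

Request:
{"method": "apply_moves", "body": {
  "deltas": [
    [120, -2, -4, 0, 0, 0, 0],
    [120, -3, -3, 0, 0, 0, 0],
    [120, -3, -2, 0, 0, 0, 0],
    [120, -3, 0, 0, 0, 0, 0],
    [120, 0, 0, 0, 0, 0, 0],
    [120, 0, 0, 0, 0, 0, 0]
  ]
}}

```text
time_s: 27.7
ee_pos: [0.443, -0.067, 0.1882]
eef_rot: [3.141, -0.002, 0.149]
force: [0.7, -0.2, 0.0]
grip_width: 0.0499
grip_force: 0.0
```

```bash
python3 - <<'E'
from h import *
a=snap('scene','s6')['img'][150:260,280:440]; b=snap('top','t6')['img'][125:235,125:235]
cv2.imwrite('pics/m6.png',np.hstack([cv2.resize(x,None,fx=2.9,fy=2.9,interpolation=cv2.INTER_CUBIC) for x in(a,b)])[:,:,::-1])
E
```

```text
(no output)
```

View pics/m6.png

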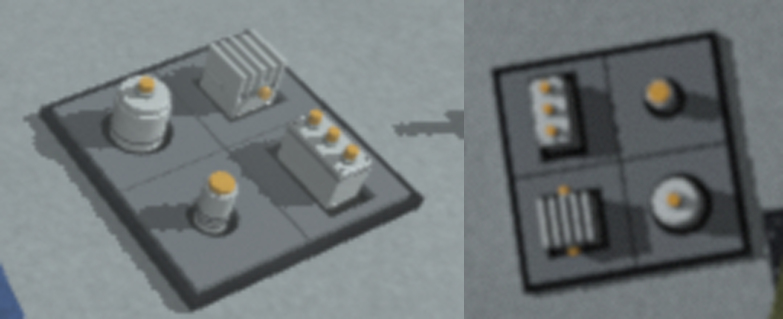

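All four parts stand upright and centred in their pockets: splitter (555,110), attenuator (570,220), sensor (675,202) and terminator (658,93) in the top half of the mosaic, allowing for parallax. Handing in.

```bash
python3 -c "
from station import ctrl
print(ctrl.hand_in())"
```

```text
the job is handed in; nothing more can be done
None
```

I placed all four kit parts upright in their pockets, left the two look-alikes untouched, and handed the job in at about 28 s; the hand-in call gave no verdict.

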